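# Hold a finishing-machine roller in the vee jig

## Robot

A 6-joint arm with a two-finger parallel gripper is mounted at the origin on the work surface. World frame = base frame: x ahead of the robot, y to its left, z up, the work surface at z = 0. Lengths are in mm, angles in rad, forces in N, time in s.
With the tool pointing down it reaches from about 275 to 1000 mm from the base axis. Payload 8.4 kg.
Tool frame: the origin (TCP) lies at the very end of the fingers, on their centre line; the grasp point (between the pads) lies 19 mm behind it; z points along the fingers, y is the line along which they close (so a half turn about z gives the same grasp; the last joint's range is limited). The gripper opens to 85 mm and grips with 20 to 120 N. Pads are 22 mm wide; open, the fingers measure 114 mm over their backs; the gripper's body (76 mm by 85 mm) begins 54 mm behind the grasp point. The pads swing forward as they close: fully open they stand 13 mm farther back than shut.
Start: joints at [-0.002, 0.353, 1.633, -0, 1.155, -0.002], TCP at [625.002, -0, 231.281] pointing down, gripper open.
Joint ranges: [-2.63, 2.63], [-0.92, 2.1], [0.06, 2.66], [-1.3, 4.44], [0, 2.69], [-3.02, 3.02]. Speed limits (rad/s): [2.22, 2.22, 2.79, 3.14, 3.14, 3.14].

## Interface

Orientations are given as [roll, pitch, yaw] about the fixed x, y, z axes, in that order (R = Rz(yaw) Ry(pitch) Rx(roll)).
In Python, from rig import r, vision gives the robot as it stands. The module is installed in compiled form; this text tells all that it offers.
- The arm moves only by the tool play_rows, never from a script. Its argument "steps" is a list of rows, each an object with "delta_pos": the shift along the tool's x, y, z in cm, a list of three; "yaw": the turn about the tool's z in rad; "jaw": the opening in per cent of the stroke, from 0 (shut) to 100 (fully open). A call has exactly 8 rows; each row is the pose to reach, as a shift and turn from the pose commanded when the call began, along the tool's axes at that moment; what a row does not reach only later rows make up. A row lasts 1/10 s, in which the tool goes at most 50 mm and 8.59 degrees, less where a joint would pass 70% of its speed; a pose out of reach is approached as far as the arm can. A call with a gripper value outside its range is refused whole. The fingers move at their own pace and stop on an object; "grip_force" is the grip in N (left out, the last holds). Time passes only in rows, so rows that repeat a pose let the fingers close, or fill a call up. It gives the time, the measured TCP pose, the force, the opening and the grip force at its end, in the units of the state.
- r.sense(): the state, without advancing time (a new reading comes with each control period).
- vision.grab_frame(name): name is "scene" or "side" or "wrist"; returns (picture, depth): 420x560x3 uint8, red, green, blue; 420x560 float32, mm along the optical axis (not along the pixel's ray), 0 where there is no reading.
- vision.calibration(name): a dict with "mtx" (3x3 intrinsics, pixels), "extrinsics" (4x4, takes a point from camera to world coordinates). Camera axes: x right, y down, z forward; pixel columns grow to the right and rows downward; lengths in mm; the calibration is good to about 2 mm. A picture is of the moment at which its call begins: read the wrist's pose just before it. calibration takes no time and is no camera call; for the wrist camera it gives the pose at the moment of the call.
- r.sign_off(): hands the job in; it is judged then, once.
Trained networks look in the newest picture that a camera, given by its name, has taken for a name from the list of things; names that differ only in an ending like _2 or _b are one class to them, and where a whole thing is asked for, a point or a joint stands for the part that bears it (a point fixed in the world has none). Each returns a list of dicts, best first, with "conf" (0 to 1); they miss things now and then, are a little off and sometimes report something else, mostly with a low value. They report only what shows in the picture. A call takes as long as a camera call. They do not tell look-alikes from the thing itself.
- vision.cut_out(camera, thing): "region" (420x560 bool, what is visible of it) and "uv" ([column, row] in pixels, amid what is visible of it).
- vision.landmark_of(camera, thing): "uv" ([column, row] in pixels: a listed point, or the origin of a listed thing).
The state is a dict: "clock": time; "qpos": joint angles; "qvel": joint speeds; "joint_efforts": joint torques, N m; "eef_pos": TCP position; "tcp_rot": TCP orientation; "contact_force": force on the tool from outside, world axes, zero at the start; "wrist_torque": the same for the moment, N m; "opening": opening from 0.0 (shut) to 1.0 (fully open); "grasp_force": force on a finger pad.
Only numpy, scipy, OpenCV 4.12 (cv2) and the standard library are available. Lean on these libraries where they do the work, as an engineer would, in place of code of your own. Each camera call takes 0.05 s, during which the arm holds its last target. There are 200 camera calls.

## Task

First take the blue gauge plate off its sloping rest and stand it upright on a short edge on the jig's base, centred flat against the red fence at the end of the vee, and let go of it. Then lay the roller in the vee with its end up against the plate, so it can be marked to length, and finish while still pressing the roller down with the gripper, firmly but without forcing (about 15 N), so that it bears on both sides of the vee. Leave the other things on the bench where they are.

Things in the scene. Friction and masses are not known exactly. Their poses are not given: they have to be found in the camera images.
- jig: Fixed vee jig. Steel base 100 (x) x 250 (y) x 12 mm; origin under its centre on the bench, y along the vee towards the fence, x across, z up. Red fence: wall across the +y end, 70 mm wide (x), face at y = 105 mm, 14 mm thick, top at z = 60 mm. 90-degree vee on x = 0: two saddles 30 mm long, 57 mm wide, at y = -22 and +68 mm, vee bottom at z = 20 mm, tops at z = 40 mm.
- plate_place (a point): Where the plate's centre belongs, fixed to the jig (jig axes): jig x 0, y +99, z 54 mm: the plate stands on the base (z = 12 mm), between the saddle and the fence, its broad face flat against the fence, thickness along the jig's y.
- roller_place (a point): Where the roller's centre belongs, fixed to the jig (jig axes): jig x 0, y +23, z 45.5 mm, axis along jig y. A seated roller's top is at z = 63.5 mm. Below this point is the 60 mm gap between the saddles (jig y -7 to +53 mm), open down to the base for the fingers.
- vee_near: The saddle faces on the jig's -x side of the vee, sloping at 45 degrees: one of the two contact lines. Fixed to the jig; origin and axes as the jig's.
- vee_far: The saddle faces on the jig's +x side of the vee, sloping at 45 degrees: the other contact line. Fixed to the jig; origin and axes as the jig's.
- rest: Fixed wooden rest carrying the plate at the start. Foot 100 (x) x 70 (y) x 8 mm, origin on the bench under its middle. A 60 mm wide board slopes at 45 degrees, rising towards its -x (the robot's side), with a toe at the low +x end about 30 mm above the bench. It carries only the plate's lower 48 mm: the top 36 mm is clear on both faces for the fingers.
- plate: Loose gauge plate, blue, two white lines on each face, 12 mm thick (x), 60 mm wide (y), 84 mm long (z), about 0.17 kg; origin at its centre. It starts leaning at 45 degrees on the rest: its z axis points up and back towards the robot, its x axis is the normal of the upper face. Either face may go to the fence.
- cradle: Fixed low wooden cradle under the roller at the start. Foot 150 (x) x 64 (y) x 6 mm, origin on the bench under its middle, x along the roller. Two crosspieces 16 mm long, 64 mm wide, at x = -45 and +45 mm, tops at 20 mm, chocks up to 25 mm; between them an open gap of 74 mm for the fingers.
- roller: Loose roller, aluminium with four black bands, 36 mm diameter, 140 mm long, about 0.3 kg; origin at its centre, x along its axis (it may roll about x). It starts lying in the cradle, axis 38 mm above the bench. Both ends are alike.
- glue_bottle: bystander: red glue bottle, 72 mm diameter, 165 mm tall; origin at the centre of its underside
- polish_tin: bystander: brass-coloured tin with a white lid, 70 mm diameter, 50 mm tall; origin at the centre of its underside
- eyelet_jar: bystander: whitish jar with a white lid and label, 60 mm diameter, 80 mm tall; origin at the centre of its underside
- hammer: bystander: hammer lying flat, about 260 mm long, its handle towards its own -x; origin under its middle
- heel: bystander: black rubber heel, about 65 x 60 x 18 mm, lying flat; origin under its middle
- thread_spool: bystander: orange thread spool with white ends, 44 mm diameter, 55 mm tall; origin at the centre of its underside
- brush: bystander: small brush lying flat, about 170 mm long, its handle towards its own -x; origin under its middle
There are look-alikes about, which are no part of the job. Several things have the shape of the plate; the one meant has the colours described above.

How it is judged (in metres and radians):
On the way, in this order (a step that is already met when the one before it is completed fails the run):
1. the plate stands upright on the jig base against the fence, let go (y of plate in the frame of jig between 0.092 and 0.102 m and x of plate in the frame of jig between -0.015 and 0.015 m and z of plate in the frame of jig between 0.051 and 0.057 m and angle between the z axis of plate and the z axis of jig, either way round below 0.08 rad and angle between the x axis of plate and the y axis of jig, either way round below 0.15 rad and contact force between the fingers and plate below 0.2 N), for 0.3 s.
2. the roller lies in the vee, its end up to the plate (x of roller in the frame of jig between -0.002 and 0.002 m and z of roller in the frame of jig between 0.0435 and 0.0475 m and y of roller in the frame of jig between 0.017 and 0.027 m and angle between the x axis of roller and the y axis of jig, either way round below 0.04 rad), for 0.2 s.
At the end, for the whole second after the job is handed in: Plate free, upright within 0.08 rad, square within 0.15, centred within 15 mm, within 7 mm of the fence. Roller in the vee within 2 mm, parallel within 0.04 rad, end under 6 mm from the plate's proper place. Fingers press it with over 3 N; each vee side bears over 3 N (all of step 1 and all of step 2 and contact force between roller and vee_near above 3 N and contact force between roller and vee_far above 3 N and contact force between the fingers and roller above 3 N); the arm keeps its last pose, push and grip.
It fails at once if the roller is slammed or forced into the vee (over 60 N on one side) (contact force between roller and vee_near above 60 N or contact force between roller and vee_far above 60 N).
It fails at once if a bystander is moved by more than 30 mm (distance of any of glue_bottle, polish_tin, eyelet_jar, hammer, heel, thread_spool, brush from where it was at the start of the episode above 0.03 m).
It also fails if it takes over 58 s, if anything falls off the work surface, if the arm or the gripper's body presses on something with over 40 N, if the wrist force passes 120 N, or if a joint passes its speed limit or range.

## Working session

There is one attempt and no reset: what is moved stays moved. The work goes in short steps, Python scripts to look and compute and a tool call to move; the robot and the scene stay as the last step left them, time stands still between calls to the robot, and variables do not carry over. Pictures are saved under pics/ and viewed, at most 10 in all, crops included, and the job is handed in when it is done.

Besides the shell and the picture viewer there is one more tool, called as a command line: name --argument value ..., lists and objects as JSON in quotes. play_rows: Moves the arm, as the interface text tells. Its arguments: {"type":"object","properties":{"steps":{"type":"array"},"grip_force":{"type":"number"}},"required":["steps"]}

```bash
mkdir -p pics; python3 - <<'E'
from rig import r, vision
import cv2,numpy as np,pickle
print(r.sense())
D={}
for n in("scene","side"):
    p,d=vision.grab_frame(n);D[n]=(p,d,vision.calibration(n))
    cv2.imwrite(f"pics/{n}0.png",p[:,:,::-1])
    print(n,D[n][2])
pickle.dump(D,open("d0.pkl","wb"))
E
```

```text
{'clock': 0.0, 'qpos': array([-2.38905718e-03,  3.53657478e-01,  1.63415602e+00, -9.05319313e-06,
        1.15519519e+00, -2.35409232e-03]), 'qvel': array([-0.0008247 , -0.00085532,  0.00131005,  0.00137768,  0.00047011,
        0.00120145]), 'joint_efforts': array([-2.03471049e-03, -6.05236173e+01, -3.42063046e+01, -2.62302356e-04,
        9.48130677e-03,  3.61521288e-06]), 'eef_pos': array([6.24511808e+02, 5.16859232e-03, 2.30546491e+02]), 'tcp_rot': array([-3.14017660e+00,  4.94384808e-06,  1.57076503e+00]), 'contact_force': array([ 0.00713265, -1.04053484, -0.73276129]), 'wrist_torque': array([0.02012908, 0.01858161, 0.02853981]), 'grasp_force': 0.0, 'opening': 0.9995526699200951}
scene {'mtx': array([[474.43932505,   0.        , 279.21390357],
       [  0.        , 474.43932505, 207.51506542],
       [  0.        ,   0.        ,   1.        ]]), 'extrinsics': array([[ 1.37841145e-01,  8.18664343e-01, -5.57484092e-01,
         1.36186260e+03],
       [ 9.90390233e-01, -1.07521482e-01,  8.69845815e-02,
        -1.18614114e+02],
       [ 1.12696594e-02, -5.64116854e-01, -8.25618054e-01,
         1.24824577e+03],
       [ 0.00000000e+00,  0.00000000e+00,  0.00000000e+00,
         1.00000000e+00]])}
side {'mtx': array([[480.33162149,   0.        , 277.79600095],
       [  0.        , 480.33162149, 207.07872149],
       [  0.        ,   0.        ,   1.        ]]), 'extrinsics': array([[-9.93383705e-01, -8.66302869e-02,  7.53923584e-02,
         4.39925708e+02],
       [-1.14674229e-01,  7.12718574e-01, -6.92013045e-01,
         1.06589670e+03],
       [ 6.21575446e-03, -6.96080044e-01, -7.17937279e-01,
         1.20236358e+03],
       [ 0.00000000e+00,  0.00000000e+00,  0.00000000e+00,
         1.00000000e+00]])}
```

View pics/scene0.png

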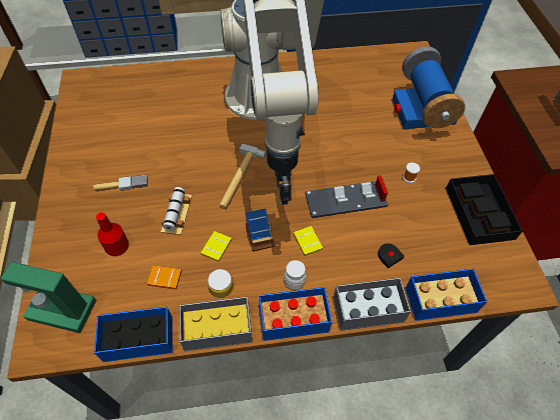

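View pics/side0.png

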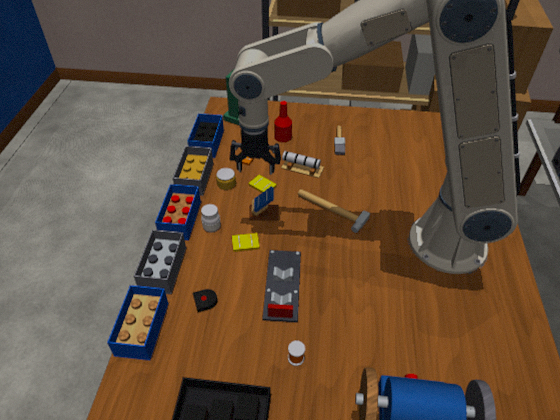

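The scene picture shows the blue plate on its rest at (258,228), the roller at (175,210), and the jig at (346,198) with its red fence at (381,188). Candidates for the plate are the blue one at (258,228), yellow at (216,245) and (308,240), and orange at (165,276). I choose the blue one.

```bash
cat > h.py <<'E'
import numpy as np,cv2
def cloud(d,cal,mask):
    v,u=np.nonzero(mask&(d>0)); z=d[v,u]; K=cal["mtx"];T=cal["extrinsics"]
    P=np.c_[(u-K[0,2])/K[0,0]*z,(v-K[1,2])/K[1,1]*z,z]
    return P@T[:3,:3].T+T[:3,3]
def px(cal,p):
    T=np.linalg.inv(cal["extrinsics"]);q=T[:3,:3]@np.array(p,float)+T[:3,3];q=cal["mtx"]@q;return q[:2]/q[2]
def ray(cal,uv,z):
    K=cal["mtx"];T=cal["extrinsics"];dr=T[:3,:3]@np.linalg.solve(K,[uv[0],uv[1],1.]);o=T[:3,3];return o+dr*(z-o[2])/dr[2]
def rot(e):
    from scipy.spatial.transform import Rotation as R
    return R.from_euler('xyz',e).as_matrix()
E
python3 - <<'E'
from rig import r, vision
from h import *
np.set_printoptions(precision=2,suppress=True)
for n in("scene","side"):
    p,d=vision.grab_frame(n);c=vision.calibration(n)
    for t in("plate","roller","jig","rest","cradle"):
        for m in vision.cut_out(n,t)[:4]:
            P=cloud(d,c,m["region"]); 
            col=np.median(p[m["region"]],axis=0)
            l=[x["uv"] for x in vision.landmark_of(n,t)[:1]]
            print(n,t,round(m["conf"],2),np.array(m["uv"]),m["region"].sum(),"med",np.median(P,0),"lo",np.percentile(P,3,0),"hi",np.percentile(P,97,0),col)
            if t in("roller","plate","jig"):
                q=P-P.mean(0);w,s,V=np.linalg.svd(q[np.linalg.norm(q,axis=1)<150],full_matrices=False);print("   axes",V.round(3).tolist(),s/np.sqrt(len(P)))
    for t in("jig","plate_place","roller_place","plate","roller"):
        print(n,t,[(np.round(x["uv"],1),round(x["conf"],2)) for x in vision.landmark_of(n,t)[:3]])
    hsv=cv2.cvtColor(p,cv2.COLOR_RGB2HSV)
E
```

```text
scene plate 0.69 [213.9 246. ] 518 med [ 640.09 -194.55   11.57] lo [ 598.67 -230.86    1.98] hi [ 679.21 -160.72   16.82] [220. 224.   0.]
   axes [[0.903, -0.43, -0.011], [-0.43, -0.903, 0.002], [-0.011, 0.003, -1.0]] [23.84 18.06  3.46]
scene plate 0.64 [305.4 241.5] 537 med [657.22  82.52  11.4 ] lo [612.54  51.26   0.34] hi [696.39 115.5   16.77] [220. 224.   0.]
   axes [[0.986, 0.165, -0.007], [-0.165, 0.985, -0.039], [0.001, 0.04, 0.999]] [25.59 18.16  3.82]
scene plate 0.61 [165.4 276.6] 629 med [ 721.73 -348.16   11.24] lo [ 684.73 -388.17    0.06] hi [ 753.21 -307.1    16.14] [222. 138.   0.]
   axes [[0.307, 0.952, 0.007], [0.951, -0.307, 0.023], [-0.024, 0.0, 1.0]] [24.72 19.06  3.85]
scene plate 0.6 [257.7 222.9] 610 med [613.7  -64.52  68.04] lo [558.45 -93.76   5.84] hi [643.32 -34.8   96.14] [ 20.  58. 105.]
   axes [[0.855, 0.158, -0.494], [-0.443, -0.273, -0.854], [-0.27, 0.949, -0.164]] [24.73 20.62 17.49]
scene roller 0.78 [175.8 208.4] 532 med [ 516.19 -310.56   51.78] lo [ 442.92 -340.58   26.04] hi [ 574.25 -284.25   59.14] [155. 155. 153.]
   axes [[0.963, -0
[... 3749 characters left out ...]
.93] [122. 125. 129.]
side rest 0.3 [204.  298.8] 411 med [734.1  318.72  15.79] lo [704.34 287.51   2.18] hi [765.65 349.31  21.02] [27. 26. 25.]
side cradle 0.71 [301.7 169.7] 286 med [ 502.19 -293.14    5.39] lo [ 433.49 -321.24   -1.56] hi [ 566.44 -265.43   25.84] [117.5  82.5  48. ]
side jig [(array([283.8, 287.1]), 0.98), (array([340., 142.]), 0.65)]
side plate_place [(array([282.4, 302.6]), 0.84), (array([266.3, 211.4]), 0.24)]
side roller_place [(array([283.5, 279.8]), 0.71), (array([329.9, 209.2]), 0.62)]
side plate [(array([243. , 242.9]), 0.94), (array([259. , 199.8]), 0.52), (array([246.9, 157.5]), 0.44)]
side roller [(array([301.1, 160. ]), 0.77), (array([283.6, 284.6]), 0.21)]
```

```bash
python3 - <<'E'
import cv2,pickle,numpy as np
D=pickle.load(open("d0.pkl","rb"))
a=D["scene"][0][150:270,140:410,::-1]
cv2.imwrite("pics/crop1.png",cv2.resize(a,None,fx=2.9,fy=2.9,interpolation=cv2.INTER_CUBIC))
E
```

```text
(no output)
```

View pics/crop1.png

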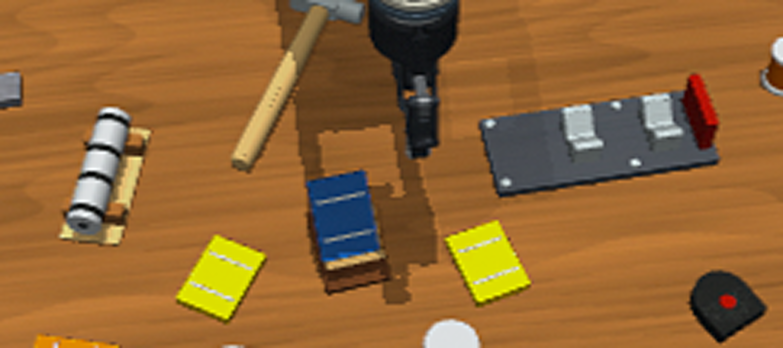

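The crop confirms the choice: the blue plate with two white lines, on its rest at scene (258,225), with plain yellow look-alikes on either side. Next I fit the geometry.

```bash
python3 - <<'E'
import pickle
from h import *
np.set_printoptions(precision=3,suppress=True)
D=pickle.load(open("d0.pkl","rb"))
def sel(P,lo,hi): return P[((P>lo)&(P<hi)).all(1)]
for n in D:
    p,d,c=D[n]; hsv=cv2.cvtColor(p,cv2.COLOR_RGB2HSV)
    K=np.ones((420,560),bool); A=cloud(d,c,K)
    # bench height
    print(n,"bench z",np.median(sel(A,[560,120,-15],[600,300,15])[:,2]))
    blue=(hsv[...,0]>100)&(hsv[...,0]<125)&(hsv[...,1]>120)
    P=sel(cloud(d,c,blue),[560,-120,25],[670,-10,110])
    m=np.median(P,0)
    for k in range(4):
        Q=P if k==0 else P[np.abs((P-m)@nv)<4]; m=Q.mean(0); nv=np.linalg.svd(Q-m)[2][2]
    nv*=np.sign(nv[2]); e2=np.array([-nv[0]*nv[2],-nv[1]*nv[2],1-nv[2]**2]);e2/=np.linalg.norm(e2);e1=np.cross(e2,nv)
    q=np.c_[(Q-m)@e1,(Q-m)@e2]; rc=cv2.minAreaRect(q.astype(np.float32)); ctr=m+e1*rc[0][0]+e2*rc[0][1]
    print(n,"plate n",nv,"tilt",np.degrees(np.arccos(nv[2])),"yaw",np.arctan2(nv[1],nv[0]),rc,"face ctr",ctr,"ctr",ctr-6*nv,len(Q))
    P=sel(A,[440,80,9],[590,380,16]);rc=cv2.minAreaRect(P[:,:2].astype(np.float32)); print(n,"jigbase",rc,P[:,2].mean())
    red=((hsv[...,0]<8)|(hsv[...,0]>172))&(hsv[...,1]>150)
    P=sel(cloud(d,c,red),[440,280,10],[590,380,70]);T=P[P[:,2]>56];print(n,"fence top",cv2.minAreaRect(T[:,:2].astype(np.float32)),P[:,2].max(), "face",np.median(sel(P,[0,0,20],[900,900,50])[:,1]))
    P=sel(A,[430,-345,30],[590,-270,62]);T=P[P[:,2]>48]
    m=T.mean(0);V=np.linalg.svd(T[:,:2]-m[:2])[2][0];print(n,"roller",cv2.minAreaRect(P[:,:2].astype(np.float32)),"top",np.percentile(P[:,2],98),m,np.arctan2(V[1],V[0]), "ends",np.percentile((P[:,:2]-m[:2])@V,[1,99]))
E
```

```text
scene bench z 0.6294033961710284
scene plate n [0.697 0.081 0.712] tilt 44.57555521952 yaw 0.11575002996051571 ((-0.11115074157714844, -1.7903099060058594), (58.726173400878906, 84.09786224365234), 1.0212458372116089) face ctr [615.993 -63.726  68.199] ctr [611.81  -64.212  63.925] 419
scene jigbase ((517.7322998046875, 229.78524780273438), (102.66050720214844, 250.7784881591797), 2.772224187850952) 12.32667537044318
scene fence top ((514.4584350585938, 340.9606018066406), (70.2586898803711, 15.724532127380371), 0.5972294807434082) 67.11260061796247 face 336.0734777228098
scene roller ((506.91717529296875, -311.5769958496094), (36.89088439941406, 143.62124633789062), 75.62610626220703) top 59.13208038724465 [ 508.699 -311.346   53.701] -0.2603317158330239 ends [-71.791  68.506]
side bench z -0.9373070686996243
side plate n [0.687 0.091 0.721] tilt 43.88099499549668 yaw 0.13127692841413063 ((-3.5367488861083984, -0.43378448486328125), (81.44927215576172, 61.76323318481445), 88.22724914550781) face ctr [612.94  -61.684  69.966] ctr [608.817 -62.229  65.641] 198
side jigbase ((516.0547485351562, 233.03707885742188), (99.64578247070312, 253.81346130371094), 2.651543140411377) 11.61861687494559
side fence top ((510.2879638671875, 343.222900390625), (66.94563293457031, 16.171876907348633), 3.430098533630371) 64.04581823494391 face 348.57405167766274
side roller ((506.9463806152344, -304.08428955078125), (47.83037185668945, 142.39776611328125), 80.70904541015625) top 58.005322692973685 [ 505.665 -306.392   52.493] 2.8807965997358305 ends [-70.591  69.283]
```

play_rows --steps '[{"delta_pos":[-3,-1.5,2],"yaw":-0.06,"jaw":54},{"delta_pos":[-6.5,-3,4],"yaw":-0.12,"jaw":54},{"delta_pos":[-6.5,-3,5],"yaw":-0.12,"jaw":54},{"delta_pos":[-6.5,-3,5],"yaw":-0.12,"jaw":54},{"delta_pos":[-6.5,-3,5],"yaw":-0.12,"jaw":54},{"delta_pos":[-6.5,-3,5],"yaw":-0.12,"jaw":54},{"delta_pos":[-6.5,-3,5],"yaw":-0.12,"jaw":54},{"delta_pos":[-6.5,-3,5],"yaw":-0.12,"jaw":54}]' --grip_force 25

```text
clock: 3.25
eef_pos: [595.5, -64.5, 181.8]
tcp_rot: [3.141, 0.0, 1.691]
contact_force: [-0.3, 0.7, 0.4]
opening: 0.542
grasp_force: 0.0
```

```bash
cat > look.py <<'E'
from rig import r, vision
from h import *
import pickle,sys
np.set_printoptions(precision=3,suppress=True)
s=r.sense();print({k:np.round(s[k],3) for k in("clock","eef_pos","tcp_rot","contact_force","opening","grasp_force")})
def grab(n,save=None):
    c0=vision.calibration(n);p,d=vision.grab_frame(n)
    if save: cv2.imwrite(f"pics/{save}.png",p[:,:,::-1])
    return p,d,c0
def sel(P,lo,hi): return P[((P>lo)&(P<hi)).all(1)]
def platefit(p,d,c,lo,hi):
    hsv=cv2.cvtColor(p,cv2.COLOR_RGB2HSV)
    P=sel(cloud(d,c,(hsv[...,0]>100)&(hsv[...,0]<125)&(hsv[...,1]>120)),lo,hi)
    m=np.median(P,0);nv=None
    for k in range(5):
        Q=P if nv is None else P[np.abs((P-m)@nv)<3]; m=Q.mean(0); nv=np.linalg.svd(Q-m,full_matrices=False)[2][2]
    nv=nv*np.sign(nv[2]);e2=np.array([0,0,1.])-nv*nv[2];e2/=np.linalg.norm(e2);e1=np.cross(e2,nv)
    q=np.c_[(Q-m)@e1,(Q-m)@e2];rc=cv2.minAreaRect(q.astype(np.float32))
    print("plate n",nv,"yaw",np.arctan2(nv[1],nv[0]),"rect",np.round(rc[1],1),round(rc[2],1),"face ctr",m+e1*rc[0][0]+e2*rc[0][1],"zmax",np.percentile(P[:,2],99),len(Q),"of",len(P))
E
python3 - <<'E'
from look import *
p,d,c=grab("wrist","w1")
platefit(p,d,c,[540,-130,20],[690,0,125])
E
```

```text
{'clock': np.float64(3.25), 'eef_pos': array([595.519, -64.501, 181.843]), 'tcp_rot': array([3.141, 0.   , 1.691]), 'contact_force': array([-0.272,  0.729,  0.355]), 'opening': np.float64(0.542), 'grasp_force': np.float64(0.0)}
plate n [0.697 0.086 0.712] yaw 0.1231960324613302 rect [59.6 83.8] 0.0 face ctr [616.175 -65.11   68.255] zmax 97.00206567428819 4009 of 4568
```

View pics/w1.png

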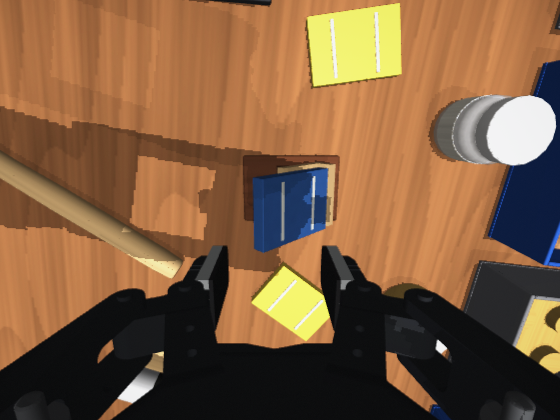

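The wrist picture shows the plate at (290,205), with the fingers at (210,290) and (340,290) ready to straddle its clear top edge. The measured centre is (612, -65.6, 64). The tool only turns about the vertical, so I go down around the top edge and tilt the plate upright about the toe with the robot-side finger. Then I close on it.

play_rows --steps '[{"delta_pos":[-0.2,-0.2,3],"yaw":0,"jaw":54},{"delta_pos":[-0.2,-0.2,6],"yaw":0,"jaw":54},{"delta_pos":[-0.2,-0.2,8],"yaw":0,"jaw":54},{"delta_pos":[-0.2,-0.2,9.5],"yaw":0,"jaw":54},{"delta_pos":[-0.2,-0.2,10.5],"yaw":0,"jaw":54},{"delta_pos":[-0.2,-0.2,10.8],"yaw":0,"jaw":54},{"delta_pos":[-0.2,-0.2,10.8],"yaw":0,"jaw":54},{"delta_pos":[-0.2,-0.2,10.8],"yaw":0,"jaw":54}]'

```text
clock: 4.1
eef_pos: [594.0, -67.3, 74.1]
tcp_rot: [3.14, 0.0, 1.691]
contact_force: [0.1, 0.8, 0.6]
opening: 0.54
grasp_force: 0.0
```

```bash
python3 - <<'E'
from look import *
p,d,c=grab("wrist","w2")
platefit(p,d,c,[540,-130,20],[690,0,125])
E
```

```text
{'clock': np.float64(4.1), 'eef_pos': array([593.963, -67.316,  74.147]), 'tcp_rot': array([3.14 , 0.   , 1.691]), 'contact_force': array([0.133, 0.802, 0.573]), 'opening': np.float64(0.54), 'grasp_force': np.float64(0.0)}
plate n [0.695 0.088 0.713] yaw 0.1265146127883918 rect [83.8 60.3] 89.6 face ctr [616.096 -65.45   68.217] zmax 96.85043965784934 9227 of 11092
```

View pics/w2.png

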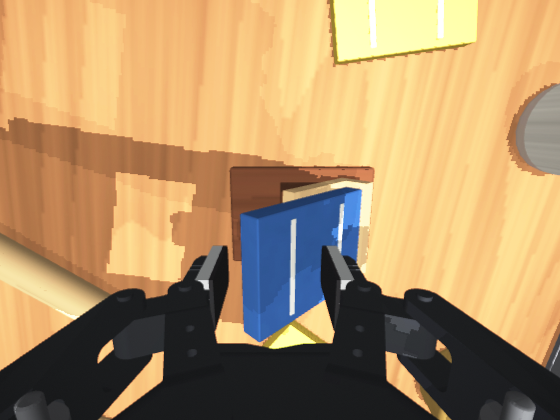

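The plate edge sits between the fingers, which are at (215,270) and (335,270). Now I tilt it upright.

play_rows --steps '[{"delta_pos":[0,0.4,0],"yaw":0,"jaw":54},{"delta_pos":[0,0.8,0],"yaw":0,"jaw":54},{"delta_pos":[0,1.2,-0.1],"yaw":0,"jaw":54},{"delta_pos":[0,1.5,-0.2],"yaw":0,"jaw":54},{"delta_pos":[0,1.8,-0.3],"yaw":0,"jaw":54},{"delta_pos":[0,2.1,-0.4],"yaw":0,"jaw":54},{"delta_pos":[0,2.4,-0.5],"yaw":0,"jaw":54},{"delta_pos":[0,2.4,-0.5],"yaw":0,"jaw":54}]'

```text
clock: 4.95
eef_pos: [615.7, -64.6, 78.5]
tcp_rot: [-3.139, -0.0, 1.691]
contact_force: [-1.1, 0.3, 1.9]
opening: 0.54
grasp_force: 0.9
```

```bash
python3 - <<'E'
from look import *
p,d,c=grab("wrist","w3")
platefit(p,d,c,[540,-130,20],[690,0,125])
E
```

```text
{'clock': np.float64(4.95), 'eef_pos': array([615.667, -64.606,  78.525]), 'tcp_rot': array([-3.139, -0.   ,  1.691]), 'contact_force': array([-1.133,  0.328,  1.853]), 'opening': np.float64(0.54), 'grasp_force': np.float64(0.889)}
plate n [0.843 0.107 0.527] yaw 0.12641270152112238 rect [84.4 60.1] 89.7 face ctr [624.273 -64.38   74.333] zmax 109.37644653664942 8808 of 11175
```

play_rows --steps '[{"delta_pos":[0,0.4,-0.1],"yaw":0,"jaw":54},{"delta_pos":[0,0.8,-0.3],"yaw":0,"jaw":54},{"delta_pos":[0,1.2,-0.5],"yaw":0,"jaw":54},{"delta_pos":[0,1.6,-0.7],"yaw":0,"jaw":54},{"delta_pos":[0,2.0,-0.8],"yaw":0,"jaw":54},{"delta_pos":[0,2.1,-0.8],"yaw":0,"jaw":48},{"delta_pos":[0,2.1,-0.8],"yaw":0,"jaw":40},{"delta_pos":[0,2.1,-0.8],"yaw":0,"jaw":34}]'

```text
clock: 5.8
eef_pos: [637.8, -61.8, 86.2]
tcp_rot: [-3.141, -0.0, 1.691]
contact_force: [-0.7, 0.3, 0.8]
opening: 0.338
grasp_force: 0.1
```

```bash
python3 - <<'E'
from look import *
p,d,c=grab("wrist","w4")
platefit(p,d,c,[540,-130,20],[690,0,135])
E
```

```text
{'clock': np.float64(5.8), 'eef_pos': array([637.788, -61.82 ,  86.153]), 'tcp_rot': array([-3.141, -0.   ,  1.691]), 'contact_force': array([-0.675,  0.324,  0.817]), 'opening': np.float64(0.338), 'grasp_force': np.float64(0.125)}
plate n [0.96  0.19  0.205] yaw 0.1955641740125743 rect [80.4 56.6] 89.0 face ctr [638.88  -60.55   81.101] zmax 119.86989443488409 2855 of 5516
```

play_rows --steps '[{"delta_pos":[0,0,-0.3],"yaw":0,"jaw":28},{"delta_pos":[0,0,-0.3],"yaw":0,"jaw":22},{"delta_pos":[0,0,-0.3],"yaw":0,"jaw":16},{"delta_pos":[0,0,-0.3],"yaw":0,"jaw":8},{"delta_pos":[0,0,-0.3],"yaw":0,"jaw":5},{"delta_pos":[0,0,-0.3],"yaw":0,"jaw":5},{"delta_pos":[0,0,-0.3],"yaw":0,"jaw":5},{"delta_pos":[0,0,-0.3],"yaw":0,"jaw":5}]' --grip_force 40

```text
clock: 6.65
eef_pos: [637.9, -61.9, 89.4]
tcp_rot: [-3.142, 0.0, 1.691]
contact_force: [-3.3, 0.0, 4.9]
opening: 0.133
grasp_force: 40.4
```

play_rows --steps '[{"delta_pos":[0,0,-0.5],"yaw":0,"jaw":5},{"delta_pos":[0,0,-1.5],"yaw":0,"jaw":5},{"delta_pos":[0,0,-3],"yaw":0,"jaw":5},{"delta_pos":[0,0,-5],"yaw":0,"jaw":5},{"delta_pos":[0,0,-7],"yaw":0,"jaw":5},{"delta_pos":[0,0,-9],"yaw":0,"jaw":5},{"delta_pos":[0,0,-10],"yaw":0,"jaw":5},{"delta_pos":[0,0,-10],"yaw":0,"jaw":5}]'

```text
clock: 7.45
eef_pos: [639.1, -61.9, 191.6]
tcp_rot: [3.138, 0.001, 1.691]
contact_force: [-0.1, -0.1, -1.5]
opening: 0.138
grasp_force: 39.4
```

```bash
python3 - <<'E'
from look import *
p,d,c=grab("side","s5")
platefit(p,d,c,[590,-130,90],[690,0,240])
p,d,c=grab("wrist","w5")
P=sel(cloud(d,c,np.ones((420,560),bool)),[540,-130,60],[690,0,240])
hsv=cv2.cvtColor(p,cv2.COLOR_RGB2HSV)
B=sel(cloud(d,c,(hsv[...,0]>100)&(hsv[...,0]<125)&(hsv[...,1]>120)),[590,-130,60],[690,0,240])
print(len(B),np.percentile(B,[2,50,98],axis=0))
a=cv2.imread("pics/s5.png")[130:230,200:330]; b=cv2.imread("pics/w5.png")[100:400,100:460]
a=cv2.resize(a,(390,300)); cv2.imwrite("pics/m5.png",np.hstack([a,b]))
E
```

```text
{'clock': np.float64(7.45), 'eef_pos': array([639.072, -61.899, 191.576]), 'tcp_rot': array([3.138, 0.001, 1.691]), 'contact_force': array([-0.105, -0.084, -1.542]), 'opening': np.float64(0.138), 'grasp_force': np.float64(39.415)}
plate n [-0.988 -0.149  0.037] yaw -2.9922398698906782 rect [95.4 47.9] 50.7 face ctr [636.243 -40.682 196.42 ] zmax 237.5689979620827 58 of 104
4407 [[630.328 -87.226 156.625]
 [637.482 -52.045 219.418]
 [645.391 -32.72  220.782]]
```

View pics/m5.png

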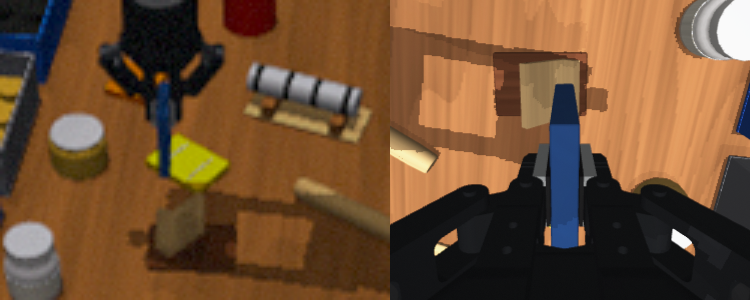

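The plate hangs upright and square in the pads; in the right half, its edge is seen at (565,190). Now I carry it to the jig.

play_rows --steps '[{"delta_pos":[3,-0.6,0],"yaw":-0.1,"jaw":5},{"delta_pos":[7.5,-1.5,0],"yaw":-0.24,"jaw":5},{"delta_pos":[12,-2.4,0],"yaw":-0.38,"jaw":5},{"delta_pos":[16.5,-3.3,0],"yaw":-0.52,"jaw":5},{"delta_pos":[21,-4.2,0],"yaw":-0.66,"jaw":5},{"delta_pos":[25.5,-5,0],"yaw":-0.8,"jaw":5},{"delta_pos":[30,-6,0],"yaw":-0.94,"jaw":5},{"delta_pos":[34,-6.8,0],"yaw":-1.06,"jaw":5}]'

```text
clock: 8.35
eef_pos: [528.0, 269.2, 188.0]
tcp_rot: [-3.14, -0.001, 2.757]
contact_force: [0.1, 0.1, -2.1]
opening: 0.133
grasp_force: 39.4
```

```bash
cat > togo.py <<'E'
from look import *
def togo(x,y,yaw):
    "tool shift (cm) and tool yaw to bring the TCP to world x,y with tool-y heading yaw"
    R=rot(s["tcp_rot"]); dp=np.array([x,y,s["eef_pos"][2]])-s["eef_pos"]
    h=np.arctan2(R[1,1],R[0,1]); dy=(yaw-h+np.pi)%(2*np.pi)-np.pi
    print("shift cm",R.T@dp/10,"tool yaw",-dy,"heading",h,"q6",r.sense()["qpos"][5])
E
python3 -c "
from togo import *
togo(512.3,329.9,1.618)"
```

```text
{'clock': np.float64(8.35), 'eef_pos': array([528.013, 269.214, 187.996]), 'tcp_rot': array([-3.14 , -0.001,  2.757]), 'contact_force': array([ 0.136,  0.129, -2.051]), 'opening': np.float64(0.133), 'grasp_force': np.float64(39.43)}
shift cm [ 3.735  5.035 -0.002] tool yaw -0.43203518992529455 heading 1.1859648100747056 q6 -0.7172197716735769
```

play_rows --steps '[{"delta_pos":[1.2,1.6,0],"yaw":-0.14,"jaw":5},{"delta_pos":[2.5,3.3,0],"yaw":-0.28,"jaw":5},{"delta_pos":[3.7,5,1],"yaw":-0.4,"jaw":5},{"delta_pos":[3.7,5,2],"yaw":-0.43,"jaw":5},{"delta_pos":[3.7,5,3],"yaw":-0.43,"jaw":5},{"delta_pos":[3.7,5,3],"yaw":-0.43,"jaw":5},{"delta_pos":[3.7,5,3],"yaw":-0.43,"jaw":5},{"delta_pos":[3.7,5,3],"yaw":-0.43,"jaw":5}]'

```text
clock: 9.15
eef_pos: [514.9, 327.6, 159.6]
tcp_rot: [3.141, 0.0, -3.104]
contact_force: [-0.0, 0.2, -1.4]
opening: 0.132
grasp_force: 39.5
```

```bash
python3 - <<'E'
from togo import *
togo(512.3,329.9,1.618)
p,d,c=grab("wrist","w6");pickle.dump((p,d,c),open("w6.pkl","wb"))
A=cloud(d,c,np.ones((420,560),bool))
hsv=cv2.cvtColor(p,cv2.COLOR_RGB2HSV)
red=((hsv[...,0]<8)|(hsv[...,0]>172))&(hsv[...,1]>150)
P=sel(cloud(d,c,red),[440,280,5],[590,390,70]);T=P[P[:,2]>57];print("fence top",len(T),cv2.minAreaRect(T[:,:2].astype(np.float32)),np.median(T[:,2]))
P=sel(A,[430,90,9],[600,390,15]);print("base",cv2.minAreaRect(P[:,:2].astype(np.float32)),np.median(P[:,2]))
P=sel(A,[430,90,38],[600,325,42]);print("saddle tops",len(P),cv2.minAreaRect(P[:,:2].astype(np.float32)))
B=sel(cloud(d,c,(hsv[...,0]>100)&(hsv[...,0]<125)&(hsv[...,1]>120)),[400,250,60],[600,400,240])
print(len(B),np.percentile(B,[1,50,99],axis=0))
E
```

```text
{'clock': np.float64(9.15), 'eef_pos': array([514.934, 327.586, 159.55 ]), 'tcp_rot': array([ 3.141,  0.   , -3.104]), 'contact_force': array([-0.017,  0.184, -1.414]), 'opening': np.float64(0.132), 'grasp_force': np.float64(39.459)}
shift cm [ 0.254  0.241 -0.   ] tool yaw -0.009227285254788331 heading 1.6087727147452118 q6 -1.0446145200077437
fence top 1000 ((510.84033203125, 339.6422424316406), (69.064208984375, 12.885139465332031), 3.3614368438720703) 59.157850351718636
base ((516.239501953125, 227.9111785888672), (100.1176986694336, 250.13116455078125), 2.634580135345459) 11.208268485274743
saddle tops 1453 ((515.2926025390625, 250.937744140625), (57.40000915527344, 120.2380142211914), 2.6820502281188965)
4459 [[485.267 320.133 115.983]
 [504.407 326.284 188.923]
 [540.916 332.665 193.338]]
```

View pics/w6.png

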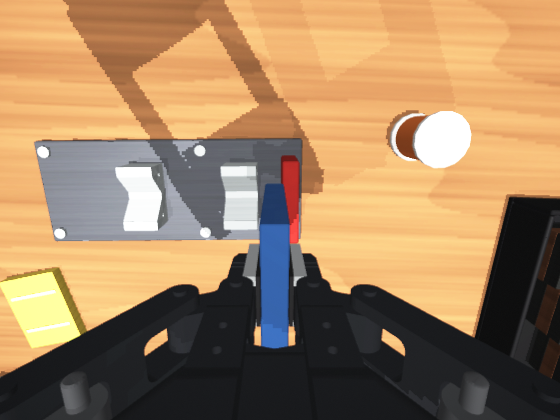

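The wrist picture puts the jig at (170,190), the fence at (290,200) and the plate above the slot at (275,260). Jig centre is (516.3, 228) with yaw 0.0465. Now I lower it into the slot.

play_rows --steps '[{"delta_pos":[0.32,-0.12,1],"yaw":-0.01,"jaw":5},{"delta_pos":[0.32,-0.12,3],"yaw":-0.01,"jaw":5},{"delta_pos":[0.32,-0.12,4.5],"yaw":-0.01,"jaw":5},{"delta_pos":[0.32,-0.12,6],"yaw":-0.01,"jaw":5},{"delta_pos":[0.32,-0.12,7.2],"yaw":-0.01,"jaw":5},{"delta_pos":[0.32,-0.12,8.2],"yaw":-0.01,"jaw":5},{"delta_pos":[0.32,-0.12,8.6],"yaw":-0.01,"jaw":5},{"delta_pos":[0.32,-0.12,8.6],"yaw":-0.01,"jaw":5}]'

```text
clock: 10.0
eef_pos: [511.2, 326.5, 72.7]
tcp_rot: [-3.141, -0.001, -3.092]
contact_force: [0.1, -0.4, -2.1]
opening: 0.136
grasp_force: 39.5
```

play_rows --steps '[{"delta_pos":[0,0,0.1],"yaw":0,"jaw":5},{"delta_pos":[0,0,0.2],"yaw":0,"jaw":5},{"delta_pos":[0,0,0.3],"yaw":0,"jaw":5},{"delta_pos":[0,0,0.4],"yaw":0,"jaw":5},{"delta_pos":[0,0,0.4],"yaw":0,"jaw":5},{"delta_pos":[0,0,0.4],"yaw":0,"jaw":5},{"delta_pos":[0,0,0.4],"yaw":0,"jaw":5},{"delta_pos":[0,0,0.4],"yaw":0,"jaw":5}]'

```text
clock: 10.8
eef_pos: [511.4, 326.6, 69.3]
tcp_rot: [3.142, 0.0, -3.092]
contact_force: [-0.7, 0.6, -1.6]
opening: 0.128
grasp_force: 39.5
```

play_rows --steps '[{"delta_pos":[0,0,0.1],"yaw":0,"jaw":5},{"delta_pos":[0,0,0.2],"yaw":0,"jaw":5},{"delta_pos":[0,0,0.3],"yaw":0,"jaw":5},{"delta_pos":[0,0,0.35],"yaw":0,"jaw":5},{"delta_pos":[0,0,0.35],"yaw":0,"jaw":5},{"delta_pos":[0,0,0.35],"yaw":0,"jaw":5},{"delta_pos":[0,0,0.35],"yaw":0,"jaw":5},{"delta_pos":[0,0,0.35],"yaw":0,"jaw":5}]'

```text
clock: 11.6
eef_pos: [511.4, 326.6, 65.8]
tcp_rot: [-3.142, -0.0, -3.092]
contact_force: [-0.6, -0.0, -1.7]
opening: 0.134
grasp_force: 39.6
```

```bash
python3 - <<'E'
from togo import *
p,d,c=grab("wrist","w7")
hsv=cv2.cvtColor(p,cv2.COLOR_RGB2HSV)
B=sel(cloud(d,c,(hsv[...,0]>100)&(hsv[...,0]<125)&(hsv[...,1]>120)),[400,250,20],[600,400,240])
print(len(B),np.percentile(B,[1,50,99],axis=0)); T=B[B[:,2]>np.percentile(B[:,2],50)-3];print(cv2.minAreaRect(T[:,:2].astype(np.float32)),np.median(T[:,2]))
for n in("scene","side"):
    p,d,c=grab(n);hsv=cv2.cvtColor(p,cv2.COLOR_RGB2HSV)
    B=sel(cloud(d,c,(hsv[...,0]>100)&(hsv[...,0]<125)&(hsv[...,1]>120)),[460,300,5],[560,350,130]);print(n,len(B),np.percentile(B,[1,50,99],axis=0))
E
```

```text
{'clock': np.float64(11.6), 'eef_pos': array([511.394, 326.55 ,  65.757]), 'tcp_rot': array([-3.142, -0.   , -3.092]), 'contact_force': array([-0.575, -0.   , -1.655]), 'opening': np.float64(0.134), 'grasp_force': np.float64(39.562)}
4450 [[481.736 318.785  27.4  ]
 [500.842 325.192  95.119]
 [537.395 331.789  99.16 ]]
((510.4945983886719, 325.43878173828125), (57.83893966674805, 12.208647727966309), 2.6034328937530518) 95.29226018205703
scene 163 [[485.75  309.42   11.184]
 [531.185 324.32   57.755]
 [544.372 336.992 119.731]]
side 110 [[482.434 322.019  59.452]
 [497.808 332.774  88.689]
 [541.145 341.167 109.779]]
```

play_rows --steps '[{"delta_pos":[0,0,0.05],"yaw":0,"jaw":5},{"delta_pos":[0,0,0.1],"yaw":0,"jaw":5},{"delta_pos":[0,0,0.15],"yaw":0,"jaw":5},{"delta_pos":[0,0,0.2],"yaw":0,"jaw":5},{"delta_pos":[0,0,0.2],"yaw":0,"jaw":5},{"delta_pos":[0,0,0.2],"yaw":0,"jaw":5},{"delta_pos":[0,0,0.2],"yaw":0,"jaw":5},{"delta_pos":[0,0,0.2],"yaw":0,"jaw":5}]'

```text
clock: 12.55
eef_pos: [511.5, 326.7, 65.7]
tcp_rot: [3.141, 0.0, -3.092]
contact_force: [-5.7, -3.8, 18.9]
opening: 0.134
grasp_force: 42.5
```

play_rows --steps '[{"delta_pos":[0,0,-0.15],"yaw":0,"jaw":5},{"delta_pos":[0,0.1,-0.15],"yaw":0,"jaw":5},{"delta_pos":[0,0.2,-0.15],"yaw":0,"jaw":5},{"delta_pos":[0,0.2,-0.15],"yaw":0,"jaw":5},{"delta_pos":[0,0.2,-0.15],"yaw":0,"jaw":5},{"delta_pos":[0,0.2,-0.15],"yaw":0,"jaw":16},{"delta_pos":[0,0.2,-0.15],"yaw":0,"jaw":30},{"delta_pos":[0,0.2,-0.15],"yaw":0,"jaw":50}]' --grip_force 20

```text
clock: 13.35
eef_pos: [511.3, 328.8, 65.1]
tcp_rot: [3.141, -0.0, -3.092]
contact_force: [0.1, -0.0, 0.5]
opening: 0.456
grasp_force: 0.0
```

```bash
cat > pl.py <<'E'
from togo import *
def platetop(save=None):
    p,d,c=grab("wrist",save)
    hsv=cv2.cvtColor(p,cv2.COLOR_RGB2HSV)
    B=sel(cloud(d,c,(hsv[...,0]>100)&(hsv[...,0]<125)&(hsv[...,1]>120)),[400,250,5],[600,400,140])
    if len(B)<20: print("no plate",len(B));return
    T=B[np.abs(B[:,2]-95.5)<4];rc=cv2.minAreaRect(T[:,:2].astype(np.float32))
    v=np.array(rc[0])-[516.3,228];a=.0465
    print(len(B),len(T),rc,np.median(T[:,2]),"jig xy",v@[np.cos(a),np.sin(a)],v@[-np.sin(a),np.cos(a)])
E
python3 -c "
from pl import *
platetop('w8')"
```

```text
{'clock': np.float64(13.35), 'eef_pos': array([511.29 , 328.77 ,  65.075]), 'tcp_rot': array([ 3.141, -0.   , -3.092]), 'contact_force': array([ 0.121, -0.006,  0.495]), 'opening': np.float64(0.456), 'grasp_force': np.float64(0.0)}
4404 3506 ((510.2779541015625, 326.3926696777344), (57.3259391784668, 11.642972946166992), 3.2220747470855713) 95.25245340940444 jig xy -1.4419259778571245 98.56623829988145
```

The plate is standing at jig (about 0, 98.6). I rise and go to the roller.

play_rows --steps '[{"delta_pos":[0,0,-0.5],"yaw":0,"jaw":55},{"delta_pos":[0,0,-2],"yaw":0,"jaw":60},{"delta_pos":[0,0,-4.5],"yaw":0,"jaw":60},{"delta_pos":[0,0,-8],"yaw":0,"jaw":60},{"delta_pos":[0,0,-11.5],"yaw":0,"jaw":70},{"delta_pos":[0.2,-4,-13],"yaw":0,"jaw":80},{"delta_pos":[0.5,-8.5,-13],"yaw":0,"jaw":90},{"delta_pos":[0.7,-13,-13],"yaw":0,"jaw":90}]'

```text
clock: 14.2
eef_pos: [511.0, 197.6, 197.5]
tcp_rot: [3.141, 0.003, -3.091]
contact_force: [0.3, -0.8, 0.3]
opening: 0.9
grasp_force: 0.0
```

play_rows --steps '[{"delta_pos":[0.3,-5,0],"yaw":0.05,"jaw":90},{"delta_pos":[0.6,-10,0],"yaw":0.1,"jaw":90},{"delta_pos":[0.9,-15,0],"yaw":0.15,"jaw":90},{"delta_pos":[1.2,-20,0],"yaw":0.2,"jaw":90},{"delta_pos":[1.5,-25,0],"yaw":0.25,"jaw":90},{"delta_pos":[1.8,-30,0],"yaw":0.3,"jaw":90},{"delta_pos":[2.1,-35,0],"yaw":0.31,"jaw":90},{"delta_pos":[2.4,-39,0],"yaw":0.31,"jaw":90}]'

```text
clock: 15.0
eef_pos: [505.9, -195.0, 196.9]
tcp_rot: [-3.141, 0.002, 2.88]
contact_force: [0.7, 0.1, 0.2]
opening: 0.896
grasp_force: 0.0
```

```bash
python3 -c "
from togo import *
togo(507,-309,1.31)"
```

```text
{'clock': np.float64(15.0), 'eef_pos': array([ 505.88 , -195.04 ,  196.851]), 'tcp_rot': array([-3.141,  0.002,  2.88 ]), 'contact_force': array([0.698, 0.112, 0.192]), 'opening': np.float64(0.896), 'grasp_force': np.float64(0.0)}
shift cm [ -3.06  -10.978   0.01 ] tool yaw -0.0012409230880887634 heading 1.3087590769119113 q6 -1.6792893655647316
```

play_rows --steps '[{"delta_pos":[-1,-4,0],"yaw":0,"jaw":90},{"delta_pos":[-2,-8,2],"yaw":0,"jaw":90},{"delta_pos":[-3,-10.9,4],"yaw":0,"jaw":90},{"delta_pos":[-3,-10.9,5],"yaw":0,"jaw":90},{"delta_pos":[-3,-10.9,5],"yaw":0,"jaw":90},{"delta_pos":[-3,-10.9,5],"yaw":0,"jaw":90},{"delta_pos":[-3,-10.9,5],"yaw":0,"jaw":90},{"delta_pos":[-3,-10.9,5],"yaw":0,"jaw":90}]'

```text
clock: 15.8
eef_pos: [507.4, -304.7, 146.4]
tcp_rot: [-3.141, 0.001, 2.882]
contact_force: [-0.1, 0.7, 0.6]
opening: 0.901
grasp_force: 0.0
```

```bash
python3 - <<'E'
from togo import *
p,d,c=grab("wrist","w9")
m=vision.cut_out("wrist","roller");print([(x["conf"],x["uv"],x["region"].sum()) for x in m[:2]])
P=sel(cloud(d,c,m[0]["region"]),[400,-400,30],[620,-220,65])
T=P[P[:,2]>50];mm=T.mean(0);V=np.linalg.svd(T[:,:2]-mm[:2],full_matrices=False)[2][0];V*=np.sign(V[0])
N=np.array([-V[1],V[0]]);t=(T[:,:2]-mm[:2])@V
# lateral by top ridge
Q=T[T[:,2]>np.percentile(T[:,2],80)];
ctr=mm[:2]+V*(np.percentile(t,.5)+np.percentile(t,99.5))/2
print("axis yaw",np.arctan2(V[1],V[0]),"len",np.ptp(np.percentile(t,[.5,99.5])),"ctr",ctr,"ridge lat",np.mean((Q[:,:2]-ctr)@N),"rect",cv2.minAreaRect(P[:,:2].astype(np.float32)),"top",np.percentile(P[:,2],99))
togo(ctr[0],ctr[1],np.arctan2(V[1],V[0])+np.pi/2)
E
```

```text
{'clock': np.float64(15.8), 'eef_pos': array([ 507.418, -304.666,  146.408]), 'tcp_rot': array([-3.141,  0.001,  2.882]), 'contact_force': array([-0.145,  0.664,  0.6  ]), 'opening': np.float64(0.901), 'grasp_force': np.float64(0.0)}
[(0.88, [264.5, 200.8], np.int64(7087))]
axis yaw -0.25825458885663455 len 138.527015267243 ctr [ 504.739 -314.438] ridge lat -0.18130088081036466 rect ((505.49761962890625, -314.4551086425781), (35.867305755615234, 140.26210021972656), 75.20915222167969) top 56.170288001271324
shift cm [ 0.008 -1.013  0.   ] tool yaw -0.0012710541409015619 heading 1.3112706837973607 q6 -1.8547029597183724
```

View pics/w9.png

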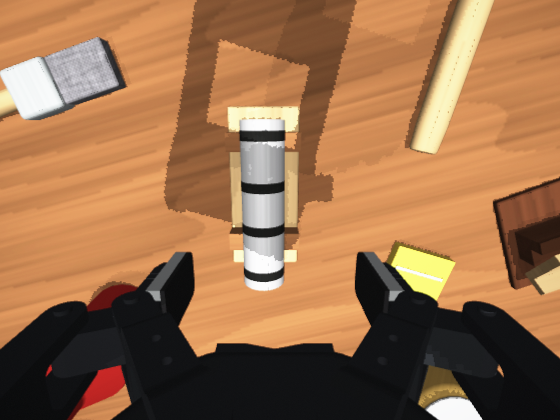

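The wrist picture shows the roller at (264,200) between open fingers centred near column 275. The needed shift is about 10 mm along -y of the tool. I go down and grip.

play_rows --steps '[{"delta_pos":[0,-1,2],"yaw":0,"jaw":90},{"delta_pos":[0,-1,5],"yaw":0,"jaw":90},{"delta_pos":[0,-1,8],"yaw":0,"jaw":90},{"delta_pos":[0,-1,10.5],"yaw":0,"jaw":90},{"delta_pos":[0,-1,12.5],"yaw":0,"jaw":90},{"delta_pos":[0,-1,13.1],"yaw":0,"jaw":80},{"delta_pos":[0,-1,13.1],"yaw":0,"jaw":65},{"delta_pos":[0,-1,13.1],"yaw":0,"jaw":55}]'

```text
clock: 16.7
eef_pos: [504.9, -315.3, 15.3]
tcp_rot: [-3.141, 0.001, 2.881]
contact_force: [0.9, -0.3, -0.1]
opening: 0.551
grasp_force: 0.0
```

play_rows --steps '[{"delta_pos":[0,0,0],"yaw":0,"jaw":46},{"delta_pos":[0,0,0],"yaw":0,"jaw":38},{"delta_pos":[0,0,0],"yaw":0,"jaw":32},{"delta_pos":[0,0,0],"yaw":0,"jaw":32},{"delta_pos":[0,0,0],"yaw":0,"jaw":32},{"delta_pos":[0,0,-0.5],"yaw":0,"jaw":32},{"delta_pos":[0,0,-1.5],"yaw":0,"jaw":32},{"delta_pos":[0,0,-3],"yaw":0,"jaw":32}]' --grip_force 40

```text
clock: 17.5
eef_pos: [503.7, -314.8, 44.8]
tcp_rot: [3.141, -0.001, 2.881]
contact_force: [0.2, 0.2, -3.3]
opening: 0.411
grasp_force: 40.2
```

play_rows --steps '[{"delta_pos":[0,0,-4],"yaw":0,"jaw":32},{"delta_pos":[0,0,-8],"yaw":0,"jaw":32},{"delta_pos":[0.5,2,-11.5],"yaw":0,"jaw":32},{"delta_pos":[1.5,6,-14],"yaw":0.1,"jaw":32},{"delta_pos":[2.5,10.5,-14],"yaw":0.22,"jaw":32},{"delta_pos":[3.7,15,-14],"yaw":0.35,"jaw":32},{"delta_pos":[4.8,19.5,-14],"yaw":0.48,"jaw":32},{"delta_pos":[5.9,24,-14],"yaw":0.6,"jaw":32}]'

```text
clock: 18.3
eef_pos: [508.8, -66.3, 185.7]
tcp_rot: [3.141, 0.001, 2.275]
contact_force: [1.4, 0.3, -2.8]
opening: 0.407
grasp_force: 40.9
```

```bash
python3 -c "
from togo import *
togo(515.4,248,.0465)"
```

```text
{'clock': np.float64(18.3), 'eef_pos': array([508.833, -66.295, 185.745]), 'tcp_rot': array([3.141, 0.001, 2.275]), 'contact_force': array([ 1.355,  0.306, -2.752]), 'opening': np.float64(0.407), 'grasp_force': np.float64(40.888)}
shift cm [23.527 20.85  -0.005] tool yaw 0.6577438630860399 heading 0.7042438630860401 q6 -0.8367519815718342
```

play_rows --steps '[{"delta_pos":[2.9,2.6,0],"yaw":0.1,"jaw":32},{"delta_pos":[6.2,5.5,0],"yaw":0.2,"jaw":32},{"delta_pos":[9.6,8.5,0],"yaw":0.3,"jaw":32},{"delta_pos":[13,11.5,0],"yaw":0.4,"jaw":32},{"delta_pos":[16.4,14.5,0],"yaw":0.5,"jaw":32},{"delta_pos":[19.8,17.5,0],"yaw":0.6,"jaw":32},{"delta_pos":[22.5,20,0],"yaw":0.65,"jaw":32},{"delta_pos":[23.5,20.8,0],"yaw":0.657,"jaw":32}]'

```text
clock: 19.1
eef_pos: [513.8, 249.2, 185.6]
tcp_rot: [3.14, -0.001, 1.625]
contact_force: [0.2, -0.4, -3.2]
opening: 0.411
grasp_force: 40.8
```

play_rows --steps '[{"delta_pos":[0,0,1],"yaw":0,"jaw":32},{"delta_pos":[0,0,3],"yaw":0,"jaw":32},{"delta_pos":[0,0,5],"yaw":0,"jaw":32},{"delta_pos":[0,0,6],"yaw":0,"jaw":32},{"delta_pos":[0,0,6],"yaw":0,"jaw":32},{"delta_pos":[0,0,6],"yaw":0,"jaw":32},{"delta_pos":[0,0,6],"yaw":0,"jaw":32},{"delta_pos":[0,0,6],"yaw":0,"jaw":32}]'

```text
clock: 19.9
eef_pos: [514.2, 246.0, 125.2]
tcp_rot: [3.14, -0.001, 1.624]
contact_force: [-0.0, 0.2, -2.9]
opening: 0.412
grasp_force: 40.8
```

```bash
cat > ro.py <<'E'
from pl import *
def roller(z0,save=None,cam="wrist"):
    "roller axis from its sides; z0 = expected axis height"
    p,d,c=grab(cam,save);m=vision.cut_out(cam,"roller")
    print([(round(x["conf"],2),x["uv"],x["region"].sum()) for x in m[:2]])
    P=sel(cloud(d,c,m[0]["region"]),[440,130,z0-18],[600,345,z0+24])
    T=P[P[:,2]>np.percentile(P[:,2],95)-6];mm=T.mean(0);V=np.linalg.svd(T[:,:2]-mm[:2],full_matrices=False)[2][0];V*=np.sign(V[1])
    t=(P[:,:2]-mm[:2])@V;a=.0465
    hi=mm[:2]+V*np.percentile(t,99.5);v=hi-[516.3,228]
    print(cam,"axis yaw-jig",np.arctan2(V[1],V[0])-np.pi/2-a,"len",np.ptp(np.percentile(t,[.5,99.5])),"far end jig xy",v@[np.cos(a),np.sin(a)],v@[-np.sin(a),np.cos(a)],"top",np.percentile(P[:,2],98))
    return p,d,c
E
python3 - <<'E'
from ro import *
togo(515.4,248,.0465)
p,d,c=roller(s["eef_pos"][2]+23,"w10")
A=cloud(d,c,np.ones((420,560),bool))
P=sel(A,[430,90,9],[600,390,15]);print("base",cv2.minAreaRect(P[:,:2].astype(np.float32)))
hsv=cv2.cvtColor(p,cv2.COLOR_RGB2HSV)
B=sel(cloud(d,c,(hsv[...,0]>100)&(hsv[...,0]<125)&(hsv[...,1]>120)),[400,250,5],[600,400,140]);print("plate",len(B),np.percentile(B,[1,50,99],axis=0) if len(B) else "")
roller(s["eef_pos"][2]+23,None,"scene")
E
```

```text
{'clock': np.float64(19.9), 'eef_pos': array([514.215, 245.959, 125.19 ]), 'tcp_rot': array([ 3.14 , -0.001,  1.624]), 'contact_force': array([-0.023,  0.156, -2.858]), 'opening': np.float64(0.412), 'grasp_force': np.float64(40.808)}
shift cm [0.198 0.129 0.   ] tool yaw 0.00644921717934821 heading 0.05294921717934821 q6 0.3906269879118615
[(0.79, [274.5, 223.6], np.int64(20265))]
wrist axis yaw-jig 0.007535702899510652 len 89.65680240231661 far end jig xy -1.4409933554760241 87.16003157784805 top 165.35190745719095
base ((516.5895385742188, 228.28424072265625), (100.02072143554688, 249.01760864257812), 2.657620429992676)
plate 2768 [[483.332 319.412  43.512]
 [512.099 325.893  95.121]
 [541.403 332.484  96.74 ]]
[(0.91, [352.4, 169.4], np.int64(413))]
scene axis yaw-jig 0.017136942721196022 len 141.31974990576077 far end jig xy 0.48693987984661835 90.572267258377 top 167.7496467129779
```

View pics/w10.png

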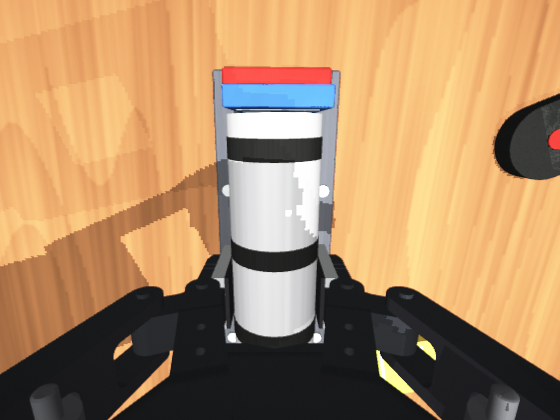

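The wrist picture shows the roller at (275,220) pointing at the blue plate (280,95), which stands flat against the fence (275,75). I correct about 1.3 mm across and 2.5 mm along, then lower it.

play_rows --steps '[{"delta_pos":[0.25,0.13,1.5],"yaw":0.006,"jaw":32},{"delta_pos":[0.25,0.13,3.5],"yaw":0.006,"jaw":32},{"delta_pos":[0.25,0.13,5.5],"yaw":0.006,"jaw":32},{"delta_pos":[0.25,0.13,7.2],"yaw":0.006,"jaw":32},{"delta_pos":[0.25,0.13,8.6],"yaw":0.006,"jaw":32},{"delta_pos":[0.25,0.13,9.3],"yaw":0.006,"jaw":32},{"delta_pos":[0.25,0.13,9.5],"yaw":0.006,"jaw":32},{"delta_pos":[0.25,0.13,9.5],"yaw":0.006,"jaw":32}]'

```text
clock: 20.9
eef_pos: [514.9, 248.5, 29.2]
tcp_rot: [-3.142, -0.0, 1.618]
contact_force: [0.2, 0.6, -3.0]
opening: 0.411
grasp_force: 40.9
```

play_rows --steps '[{"delta_pos":[0,0,0.1],"yaw":0,"jaw":32},{"delta_pos":[0,0,0.2],"yaw":0,"jaw":32},{"delta_pos":[0,0,0.3],"yaw":0,"jaw":32},{"delta_pos":[0,0,0.4],"yaw":0,"jaw":32},{"delta_pos":[0,0,0.5],"yaw":0,"jaw":32},{"delta_pos":[0,0,0.6],"yaw":0,"jaw":32},{"delta_pos":[0,0,0.6],"yaw":0,"jaw":32},{"delta_pos":[0,0,0.6],"yaw":0,"jaw":32}]'

```text
clock: 21.7
eef_pos: [515.0, 248.5, 23.4]
tcp_rot: [3.141, -0.0, 1.618]
contact_force: [0.2, -0.6, -2.2]
opening: 0.409
grasp_force: 40.9
```

play_rows --steps '[{"delta_pos":[0,0,0.05],"yaw":0,"jaw":32},{"delta_pos":[0,0,0.1],"yaw":0,"jaw":32},{"delta_pos":[0,0,0.15],"yaw":0,"jaw":32},{"delta_pos":[0,0,0.15],"yaw":0,"jaw":32},{"delta_pos":[0,0,0.15],"yaw":0,"jaw":32},{"delta_pos":[0,0,0.15],"yaw":0,"jaw":32},{"delta_pos":[0,0,0.15],"yaw":0,"jaw":32},{"delta_pos":[0,0,0.15],"yaw":0,"jaw":32}]'

```text
clock: 22.5
eef_pos: [515.0, 248.5, 23.1]
tcp_rot: [3.141, -0.0, 1.618]
contact_force: [-4.1, -2.4, 15.3]
opening: 0.408
grasp_force: 42.6
```

play_rows --steps '[{"delta_pos":[0,0,-0.1],"yaw":0,"jaw":32},{"delta_pos":[0.05,-0.05,-0.1],"yaw":0,"jaw":32},{"delta_pos":[0.1,-0.05,-0.1],"yaw":0,"jaw":32},{"delta_pos":[0.15,-0.05,-0.1],"yaw":0,"jaw":32},{"delta_pos":[0.18,-0.05,-0.1],"yaw":0,"jaw":32},{"delta_pos":[0.18,-0.05,-0.05],"yaw":0,"jaw":32},{"delta_pos":[0.18,-0.05,0],"yaw":0,"jaw":32},{"delta_pos":[0.18,-0.05,0],"yaw":0,"jaw":32}]'

```text
clock: 23.3
eef_pos: [515.0, 249.5, 23.1]
tcp_rot: [3.141, 0.001, 1.618]
contact_force: [-1.9, -9.8, 18.1]
opening: 0.407
grasp_force: 42.8
```

```bash
python3 - <<'E'
from ro import *
p,d,c=roller(45.5,"w11")
hsv=cv2.cvtColor(p,cv2.COLOR_RGB2HSV)
B=sel(cloud(d,c,(hsv[...,0]>100)&(hsv[...,0]<125)&(hsv[...,1]>120)),[400,250,5],[600,400,140]);T=B[B[:,2]>91]
print("plate",len(B),cv2.minAreaRect(T[:,:2].astype(np.float32)),np.median(T[:,2]))
roller(45.5,"sc11","scene")
s=r.sense();print(s["contact_force"],s["eef_pos"])
E
```

```text
{'clock': np.float64(23.3), 'eef_pos': array([515.008, 249.508,  23.125]), 'tcp_rot': array([3.141, 0.001, 1.618]), 'contact_force': array([-1.878, -9.8  , 18.083]), 'opening': np.float64(0.407), 'grasp_force': np.float64(42.831)}
[(0.88, [273.8, 226.5], np.int64(20400)), (0.73, [318.7, 171.2], np.int64(19985))]
wrist axis yaw-jig 0.0009617595981805532 len 89.83440211689305 far end jig xy -0.018601253974917423 90.69368770448824 top 63.25998632343745
plate 18189 ((512.1990356445312, 326.3794250488281), (60.46879577636719, 12.160529136657715), 2.6314773559570312) 95.1872669028534
[]Traceback (most recent call last):
  File "<stdin>", line 6, in <module>
  File "ro.py", line 6, in roller
    P=sel(cloud(d,c,m[0]["region"]),[440,130,z0-18],[600,345,z0+24])
                    ~^^^
IndexError: list index out of range
```

View pics/w11.png

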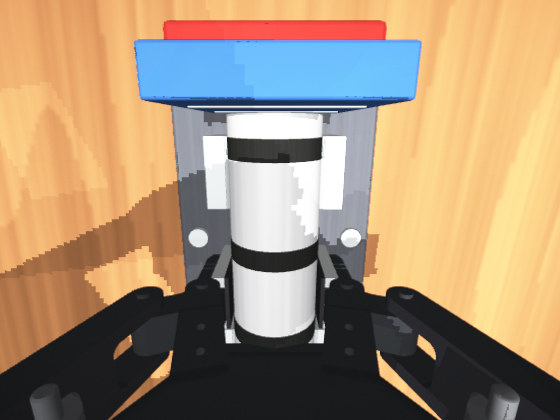

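The roller is seated at x about 0, with its top at 63.3 and parallel. Its end at (275,115) meets the plate, which stands at (278,70). I ease the sideways push and hold about 15 N.

play_rows --steps '[{"delta_pos":[-0.04,0,-0.02],"yaw":0,"jaw":32},{"delta_pos":[-0.07,0,-0.02],"yaw":0,"jaw":32},{"delta_pos":[-0.07,0,-0.02],"yaw":0,"jaw":32},{"delta_pos":[-0.07,0,-0.02],"yaw":0,"jaw":32},{"delta_pos":[-0.07,0,-0.02],"yaw":0,"jaw":32},{"delta_pos":[-0.07,0,-0.02],"yaw":0,"jaw":32},{"delta_pos":[-0.07,0,-0.02],"yaw":0,"jaw":32},{"delta_pos":[-0.07,0,-0.02],"yaw":0,"jaw":32}]'

```text
clock: 24.3
eef_pos: [515.0, 249.5, 23.2]
tcp_rot: [3.14, -0.0, 1.618]
contact_force: [-0.8, -3.9, 15.3]
opening: 0.404
grasp_force: 42.3
```

```bash
python3 -c "
from rig import r
print(r.sign_off())"
```

```text
the job is handed in; nothing more can be done
None
```

The job is handed in at about 24 s of the 58 s allowed, with no verdict returned. The plate stands upright against the fence, let go, and the roller is seated in the vee up to the plate (by my readings within about 1–2 mm), pressed down at about 15 N.

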